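# Make up the front-door and gate orders

### The job

Make up two customer orders from the loose stock on the key-shop bench. Front-door order, in the long narrow tray: stand the round lock cylinder in the square pocket and lay both door wedges, on their sides as they are, in the longer pocket, packed head to tail with their slopes together so that they lie flat as one rectangle. Gate order, in the wide tray: lay the larger padlock flat in the wider pocket and the slide bolt flat on its plate in the narrower one; leave the smaller padlock where it lies.

Things in the scene. Friction and masses are not known exactly. Their poses are not given: they have to be found in the camera images.
- wedge_a: black rubber door wedge on its side, 36 mm high, 80 g; from above a right trapezoid, x from head to tail: head face (36 wide) at x = -33 mm, tail face (14 wide) at x = +33; straight side at y = -7, sloping side from y = +29 (head) to +7 (tail). Origin on the underside, z up. Both end faces are parallel, upright: grip end to end along x (66 mm) at y = 0. Same as wedge_b; interchangeable
- wedge_b: black rubber door wedge on its side, 36 mm high, 80 g; from above a right trapezoid, x from head to tail: head face (36 wide) at x = -33 mm, tail face (14 wide) at x = +33; straight side at y = -7, sloping side from y = +29 (head) to +7 (tail). Origin on the underside, z up. Both end faces are parallel, upright: grip end to end along x (66 mm) at y = 0. Same as wedge_a; interchangeable
- cylinder_lock: round brass lock cylinder standing upright: flange 38 mm diameter and 8 mm high at the bottom, barrel 30 mm diameter above it, 40 mm high in all; about 160 g. Origin at the centre of the underside, z up along the axis
- large_padlock: the larger of the two brass padlocks, lying flat; about 280 g. Body 44 mm (x) by 46 mm (y) by 24 mm high, origin at the centre of the body's underside; steel shackle reaches 34 mm out of the body to +x (so the whole spans x -22 to +56 mm). Grip the body across y
- small_padlock: the smaller brass padlock, lying flat, to be left where it lies: body 26 mm (x) by 28 mm (y) by 14 mm high, shackle reaching 20 mm out to +x; origin at the centre of the body's underside
- bolt: steel slide bolt lying on its base plate, about 130 g: plate 84 mm (x) by 34 mm (y) by 3 mm, origin at the centre of its underside; middle block housing 30 mm (x) by 22 mm (y), top at 21 mm, to grip across y; 10 mm rod lengthwise at 11 mm height, x -40 to +44 mm, with a small knob up to 25 mm at x = -30 mm
- door_tray: fixed grey tray, long and narrow: 164 (x) by 74 mm (y), origin at centre of underside; walls 4 thick, floor top 4 mm, rim and divider top 10 mm. Wedge pocket 86 (x) by 66 (y) inside, centre x -35, y 0; square cylinder pocket 66 by 66, centre x +45, y 0. Head to tail along x, slopes together, straight sides to the long walls, the wedges fill 66 by 50 mm; otherwise they need 72 and do not fit
- gate_tray: fixed grey tray, wide: 108 (x) by 142 mm (y), origin at centre of underside; walls 4 thick, floor top 4 mm, rim and divider top 10 mm. Wider pocket, for the large padlock: 100 (x) by 72 (y) inside, centre x 0, y +31. Narrower pocket, for the bolt: 100 (x) by 58 (y), centre x 0, y -38. Padlock and bolt lie lengthwise along x, either way round
Not all that is in view belongs to the job. What is shaped like the wedge_b but green or pink is not meant.

How it is judged:
At the end, for the whole second after the job is handed in: All five lie still, flat on the floor of their pockets (within 3.5 mm, 0.1 rad): wedges lengthwise (0.3 rad), one along each long wall, 8 to 28 mm off the middle line; cylinder, bolt within 16 mm of pocket middle; large padlock within 30 mm lengthwise, 16 mm across. Small padlock moved under 30 mm (height (world z) of wedge_a between 0 and 0.0075 m and angle between each of wedge_a, wedge_b, cylinder_lock, large_padlock, bolt's own z axis and vertical below 0.1 rad and linear speed of each of wedge_a, wedge_b, cylinder_lock, large_padlock, bolt below 0.02 m/s and angular speed of each of wedge_a, wedge_b, cylinder_lock, large_padlock, bolt below 0.2 rad/s and x of wedge_a in the frame of door_tray between -0.048 and -0.022 m and angle between the x axis of each of wedge_a, wedge_b and the x axis of door_tray, either way round below 0.3 rad and height (world z) of wedge_b between 0 and 0.0075 m and x of wedge_b in the frame of door_tray between -0.048 and -0.022 m and ((y of wedge_a in the frame of door_tray between -0.028 and -0.008 m and y of wedge_b in the frame of door_tray between 0.008 and 0.028 m) or (y of wedge_b in the frame of door_tray between -0.028 and -0.008 m and y of wedge_a in the frame of door_tray between 0.008 and 0.028 m)) and height (world z) of cylinder_lock between 0 and 0.0075 m and x of cylinder_lock in the frame of door_tray between 0.029 and 0.061 m and y of cylinder_lock in the frame of door_tray between -0.016 and 0.016 m and height (world z) of large_padlock between 0 and 0.0075 m and x of large_padlock in the frame of gate_tray between -0.03 and 0.03 m and y of large_padlock in the frame of gate_tray between 0.015 and 0.047 m and height (world z) of bolt between 0 and 0.0075 m and x of bolt in the frame of gate_tray between -0.016 and 0.016 m and y of bolt in the frame of gate_tray between -0.053 and -0.023 m and distance of small_padlock from where it was at the start of the episode below 0.03 m); the robot touches nothing.
It fails at once if the small padlock is moved by more than 30 mm (distance of small_padlock from where it was at the start of the episode above 0.03 m).
It also fails if it takes over 120 s, if anything falls off the work surface, if the arm or the gripper's body presses on something with over 40 N, if the wrist force passes 120 N, or if a joint passes its speed limit or range.

### The arm

A 6-joint arm with a two-finger parallel gripper is mounted at the origin on the work surface. World frame = base frame: x ahead of the robot, y to its left, z up, the work surface at z = 0. Lengths are in m, angles in rad, forces in N, time in s.
With the tool pointing down it reaches from about 0.325 to 0.75 m from the base axis. Payload 7.6 kg.
Tool frame: the origin (TCP) lies on the front face of the gripper's body, between the roots of the fingers; the fingertips stand 73 mm ahead of it and the grasp point (between the pads) lies 54 mm ahead of it; z points along the fingers, y is the line along which they close (so a half turn about z gives the same grasp; the last joint's range is limited). The gripper opens to 85 mm and grips with 20 to 120 N. Pads are 22 mm wide; open, the fingers measure 114 mm over their backs; the gripper's body (76 mm by 85 mm) begins 54 mm behind the grasp point. The pads swing forward as they close: fully open they stand 13 mm farther back than shut.
Start: joints at [-1.394, 0.052, 1.401, -0, 1.689, -0.07], TCP at [0.128, -0.509, 0.304] pointing down, gripper open.
Joint ranges: [-2.9, 2.9], [-0.91, 2.17], [0.12, 2.37], [-1.06, 4.2], [0.26, 2.73], [-2.93, 2.93]. Speed limits (rad/s): [2.57, 2.57, 3.01, 3.14, 3.14, 3.14].

### API

Orientations are given as a unit quaternion [w, x, y, z].
In Python, from bench import robot gives the robot as it stands. The module is installed in compiled form; this text tells all that it offers.
- The arm moves only by the tool carry_out, never from a script. Its arguments are lists of equal length, an entry for each row: "jaw": the gripper's target within -1 to 1 (shut at 1, half-way at 0, fully open at -1); "translation": the shift along the tool's x, y, z in mm, a list of three; "turn": the turn about the tool's z in degrees. In form: {"jaw": [jaw, ...], "translation": [[tx, ty, tz], ...], "turn": [turn, ...]}. A call has 1 to 12 rows; each row shifts and turns the commanded pose from where the row before left it, along the tool's axes as they then stand; what a row does not reach is not made up. A row lasts 1/12 s, in which the tool goes at most 41.7 mm and 7.16 degrees, less where a joint would pass 70% of its speed; a pose out of reach is approached as far as the arm can. A call is refused whole if a number of a shift passes 41.7 or a number of a turn 7.16, either way. A call with a gripper value outside its range is refused whole. The fingers move at their own pace and stop on an object; the grip force is fixed at half the most. Time passes only in rows, so rows that do not move let the fingers close. It gives the time, the measured TCP pose, the force, the opening and the grip force at its end, in the units of the state.
- robot.get_state(): the state, without advancing time (a new reading comes with each control period).
- robot.camera(name): name is "scene" or "top"; returns a dict with "color" (420x560x3 uint8, red, green, blue), "fx", "fy", "cx", "cy" (pixels), "distortion" ([k1, k2, p1, p2, k3] as OpenCV has them; the pictures are not rectified), "pose" (4x4, takes a point from camera to world coordinates). Camera axes: x right, y down, z forward; pixel columns grow to the right and rows downward; lengths in m; the calibration is good to about 2 mm. A picture is of the moment at which its call begins. There is no depth.
- robot.close_job(): hands the job in; it is judged then, once.
The state is a dict: "time_s": time; "joint_positions": joint angles; "qd": joint speeds; "joint_efforts": joint torques, N m; "ee_pos": TCP position; "tcp_rot": TCP orientation; "force": force on the tool from outside, world axes, zero at the start; "moment": the same for the moment, N m; "gripper_width": opening from 0.0 (shut) to 1.0 (fully open); "finger_force": force on a finger pad.
Only numpy, scipy, OpenCV 4.12 (cv2) and the standard library are available. Lean on these libraries where they do the work, as an engineer would, in place of code of your own. Each camera call takes 0.05 s, during which the arm holds its last target. There are 200 camera calls.

## Working session

There is one attempt and no reset: what is moved stays moved. The work goes in short steps, Python scripts to look and compute and a tool call to move; the robot and the scene stay as the last step left them, time stands still between calls to the robot, and variables do not carry over. Pictures are saved under pics/ and viewed, at most 16 in all, crops included, and the job is handed in when it is done.

Besides the shell and the picture viewer there is one more tool, called after "Request:" as name(argument=value, ...) on one line, values as JSON. carry_out: Moves the arm, as the interface text tells. Its arguments: {"type":"object","properties":{"jaw":{"type":"array","items":{"type":"number"}},"translation":{"type":"array","items":{"type":"array","items":{"type":"number"}}},"turn":{"type":"array","items":{"type":"number"}}},"required":["jaw","translation","turn"]}

```bash
mkdir -p pics
python3 - <<'E'
from bench import robot
import cv2,numpy as np
for n in("scene","top"):
    c=robot.camera(n); cv2.imwrite(f"pics/{n}0.png",cv2.cvtColor(c["color"],cv2.COLOR_RGB2BGR))
    print(n,c["fx"],c["fy"],c["cx"],c["cy"],c["distortion"],np.round(c["pose"],4).tolist())
print(robot.get_state())
E
```

```text
scene 507.68192404346314 507.68192404346314 279.20803664600817 220.15327755034815 [0.06568673 0.         0.         0.         0.        ] [[-0.2818, 0.5452, -0.7895, 1.6282], [0.9595, 0.1628, -0.23, 0.2679], [0.0031, -0.8223, -0.569, 0.8205], [0.0, 0.0, 0.0, 1.0]]
top 501.36008037802696 501.36008037802696 278.62396567993176 216.1584004938733 [-0.02920555  0.          0.          0.          0.        ] [[-0.0541, -0.9775, 0.2038, 0.2048], [-0.9985, 0.0524, -0.0136, -0.0477], [0.0026, -0.2042, -0.9789, 1.5218], [0.0, 0.0, 0.0, 1.0]]
{'time_s': 0.1, 'joint_positions': array([-1.39430542e+00,  5.28007276e-02,  1.40162471e+00,  3.25108598e-05,
        1.68861927e+00, -7.02675465e-02]), 'qd': array([ 0.00107008, -0.00213209, -0.00054329,  0.00101865,  0.00059129,
        0.00032359]), 'joint_efforts': array([ 9.92621972e-04, -3.82580709e+01, -3.60986638e+01, -7.41827830e-05,
        4.76946094e-03,  1.68711807e-05]), 'ee_pos': array([ 0.1282532 , -0.50892009,  0.30314171]), 'tcp_rot': array([-7.25861898e-04,  9.92397938e-01,  1.23068293e-01, -2.24211248e-05]), 'force': array([ 0.64563694,  0.72510097, -0.1540608 ]), 'moment': array([-0.00734795,  0.0237086 , -0.04722495]), 'finger_force': 0.0, 'gripper_width': 1.000012481922921}
```

View pics/top0.png

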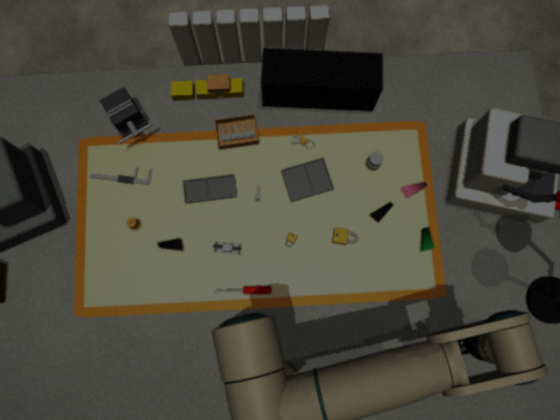

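View pics/scene0.png

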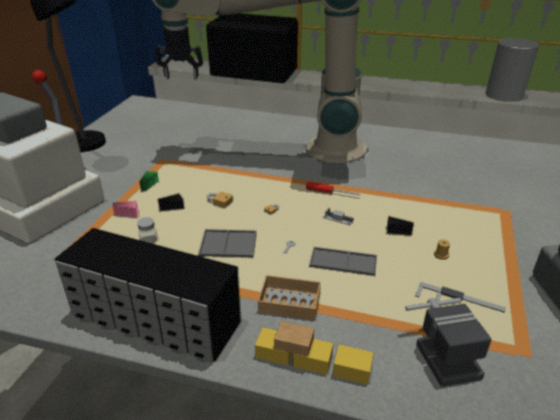

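```bash
cat > h.py <<'E'
from bench import robot
import cv2,numpy as np
def cam(n):
    c=robot.camera(n); c["K"]=np.array([[c["fx"],0,c["cx"]],[0,c["fy"],c["cy"]],[0,0,1.]]); c["D"]=np.array(c["distortion"]); return c
def w(c,px,z):
    p=cv2.undistortPoints(np.array(px,float).reshape(-1,1,2),c["K"],c["D"]).reshape(-1,2)
    d=np.c_[p,np.ones(len(p))]@c["pose"][:3,:3].T; o=c["pose"][:3,3]
    return (o+d*((z-o[2])/d[:,2])[:,None])[:,:2]
def proj(c,P):
    T=np.linalg.inv(c["pose"]); return cv2.projectPoints(np.array(P,float).reshape(-1,3),cv2.Rodrigues(T[:3,:3])[0],T[:3,3],c["K"],c["D"])[0].reshape(-1,2)
def crop(c,x0,y0,x1,y1,s,name):
    cv2.imwrite(name,cv2.resize(cv2.cvtColor(c["color"][y0:y1,x0:x1],cv2.COLOR_RGB2BGR),None,fx=s,fy=s,interpolation=cv2.INTER_CUBIC))
E
python3 - <<'E'
from h import *
c=cam("top"); crop(c,80,140,280,290,4,"pics/l.png"); crop(c,250,140,450,290,4,"pics/r.png")
im=c["color"].astype(int); 
mat=im[215:225,270:280].reshape(-1,3).mean(0);print(mat)
m=(np.abs(im-mat).sum(2)>70).astype(np.uint8); m[:137]=0;m[296:]=0;m[:,:90]=0;m[:,428:]=0
cs,_=cv2.findContours(m,cv2.RETR_EXTERNAL,cv2.CHAIN_APPROX_NONE)
for k in cs:
    if cv2.contourArea(k)>25:
        r=cv2.minAreaRect(k); print(np.round(r[0],1),np.round(r[1],1),round(r[2],1), np.round(w(c,cv2.boxPoints(r),0.0)*1000).tolist())
E
```

```text
[112.87 114.91  93.37]
[374.5 292. ] [  6. 105.] 90.0 [[291.0, -187.0], [273.0, -504.0], [255.0, -502.0], [273.0, -186.0]]
[262. 289.] [12. 54.] 90.0 [[323.0, 74.0], [314.0, -89.0], [278.0, -87.0], [287.0, 75.0]]
[231.9 247.6] [18.5 10. ] 10.6 [[423.0, 110.0], [453.0, 104.0], [439.0, 48.0], [409.0, 55.0]]
[217.5 246.5] [9. 9.] 90.0 [[451.0, 137.0], [450.0, 109.0], [422.0, 110.0], [424.0, 137.0]]
[170.3 243. ] [26.7 13.6] 6.3 [[441.0, 311.0], [483.0, 306.0], [469.0, 224.0], [428.0, 230.0]]
[290.1 239.3] [ 9.4 13. ] 26.6 [[437.0, -78.0], [472.0, -98.0], [457.0, -123.0], [423.0, -103.0]]
[344.1 236.6] [24.  15.8] 8.1 [[430.0, -225.0], [478.0, -236.0], [464.0, -308.0], [415.0, -297.0]]
[423.5 238.5] [25.  7.] 90.0 [[467.0, -504.0], [466.0, -526.0], [388.0, -517.0], [389.0, -496.0]]
[134. 224.] [12. 14.] 90.0 [[541.0, 402.0], [539.0, 358.0], [501.0, 358.0], [503.0, 401.0]]
[381.8 210.2] [12.7 24.7] 45.0 [[512.0, -348.0], [565.0, -408.0], [534.0, -433.0], [482.0, -373.0]]
[209.4 188.5] [24.1 53.4] 82.7 [[654.0, 231.0], [667.0, 63.0], [589.0, 56.0], [576.0, 222.0]]
[126.5 179.5] [14.4 28.8] 69.8 [[674.0, 455.0], [702.0, 369.0], [656.0, 353.0], [629.0, 438.0]]
[306.8 179.4] [34.7 46.4] 73.3 [[672.0, -80.0], [709.0, -224.0], [598.0, -247.0], [562.0, -105.0]]
[371.8 164.4] [15.5 11.7] 30.3 [[671.0, -342.0], [704.0, -364.0], [676.0, -404.0], [643.0, -382.0]]
[414.  174.5] [75. 26.] 90.0 [[760.0, -476.0], [756.0, -560.0], [510.0, -531.0], [514.0, -450.0]]
[302.3 140.9] [13.1  7.5] 14.0 [[758.0, -134.0], [782.0, -141.0], [769.0, -181.0], [745.0, -174.0]]
[174.5 143. ] [ 12. 169.] 90.0 [[814.0, 524.0], [784.0, -20.0], [744.0, -18.0], [773.0, 522.0]]
```

View pics/l.png

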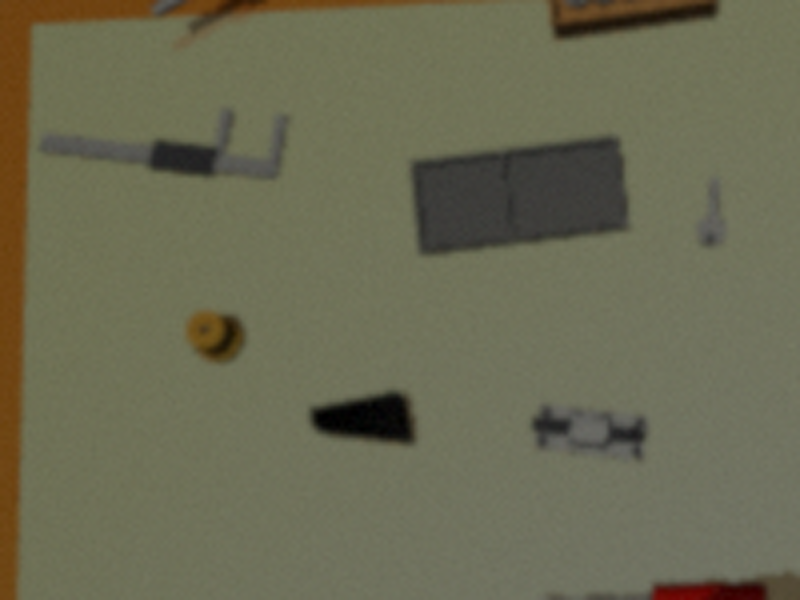

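View pics/r.png

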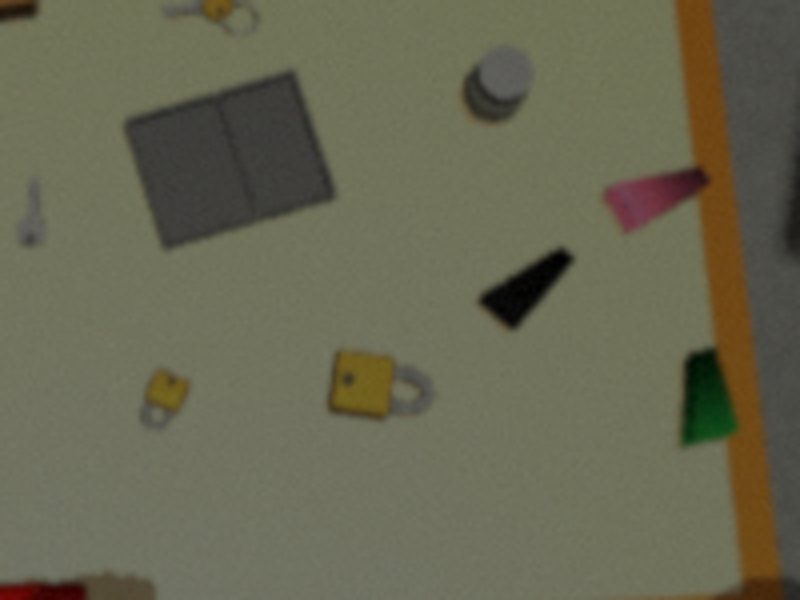

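Run:
```python
from h import *
c=cam("top"); S=6
for i in range(7): c["color"]=np.uint8(c["color"]) if i==0 else c["color"]
ims=[robot.camera("top")["color"].astype(float) for _ in range(8)]
I=np.mean(ims,0).astype(np.float32); np.save("avg.npy",I)
def poly(name,box,f,z,eps,hull=False):
    x0,y0,x1,y1=box; sub=cv2.resize(I[y0:y1,x0:x1],None,fx=S,fy=S,interpolation=cv2.INTER_CUBIC)
    m=f(sub).astype(np.uint8); cs,_=cv2.findContours(m,cv2.RETR_EXTERNAL,cv2.CHAIN_APPROX_NONE)
    k=max(cs,key=cv2.contourArea); M=cv2.moments(k)
    fx=lambda p:(np.array(p,float)+.5)/S-.5+[x0,y0]
    ce=fx([M["m10"]/M["m00"],M["m01"]/M["m00"]])
    if hull:k=cv2.convexHull(k)
    p=fx(cv2.approxPolyDP(k,eps*S,True).reshape(-1,2))
    r=cv2.minAreaRect(np.float32(w(c,fx(k.reshape(-1,2)),z)*1000))
    print(name,"cent",np.round(ce,1),"world",np.round(w(c,ce,z)*1000,1),"\n  poly",np.round(w(c,p,z)*1000).tolist(),"\n  rect",np.round(r[0],1),np.round(r[1],1),round(r[2],1))
dark=lambda s:s.sum(2)<165
yel=lambda s:(s[...,0]-s[...,2])>45
nm=lambda s:np.abs(s-I[215:225,270:280].mean((0,1))).sum(2)>60
poly("wedgeL",(150,228,195,260),dark,.018,1.2)
poly("wedgeR",(362,192,402,230),dark,.018,1.2)
poly("cyl",(120,210,150,240),yel,.02,1)
poly("padL",(325,222,352,252),yel,.018,1)
poly("padLall",(325,222,365,252),nm,.015,1)
poly("padS",(280,228,302,250),yel,.01,1)
poly("bolt",(205,232,250,262),nm,.008,1)
poly("door",(175,168,245,210),nm,.008,2,True)
poly("gate",(275,150,340,208),nm,.008,2,True)
```

```text
wedgeL cent [171.6 244.3] world [[448.3 260. ]] 
  poly [[432.0, 227.0], [459.0, 230.0], [467.0, 238.0], [455.0, 303.0], [445.0, 301.0], [439.0, 290.0], [429.0, 234.0]] 
  rect [451.6 263.5] [78.5 36.6] 82.4
wedgeR cent [380.9 211.8] world [[ 514.7 -383.2]] 
  poly [[538.0, -421.0], [544.0, -415.0], [512.0, -350.0], [505.0, -348.0], [486.0, -373.0]] 
  rect [ 521.3 -385. ] [35.5 76.4] 44.6
cyl cent [132.  223.2] world [[519.5 380.3]] 
  poly [[537.0, 392.0], [528.0, 398.0], [512.0, 395.0], [500.0, 380.0], [502.0, 364.0], [520.0, 356.0], [521.0, 360.0], [505.0, 369.0], [505.0, 378.0], [518.0, 369.0], [529.0, 368.0], [538.0, 378.0]] 
  rect [518.4 378.9] [44.9 32.5] 47.4
padL cent [340.2 235.3] world [[ 448.3 -252.3]] 
  poly [[474.0, -238.0], [466.0, -233.0], [432.0, -228.0], [423.0, -267.0], [464.0, -277.0]] 
  rect [ 448.3 -252.4] [44.8 46.8] 78.6
padLall cent [343.  236.4] world [[ 444.9 -261.2]] 
  poly [[471.0, -233.0], [439.0, -225.0], [427.0, -226.0], [419.0, -264.0], [424.0, -275.0], [423.0, -292.0], [432.0, -303.0], [447.0, -304.0], [458.0, -292.0], [459.0, -281.0], [469.0, -
[... 337 characters left out ...]
20.0, 131.0], [429.0, 123.0], [428.0, 113.0], [419.0, 106.0], [416.0, 83.0], [420.0, 68.0], [418.0, 63.0], [408.0, 60.0], [410.0, 54.0], [432.0, 50.0], [440.0, 54.0], [434.0, 67.0], [445.0, 78.0], [444.0, 86.0], [436.0, 80.0], [423.0, 85.0], [427.0, 109.0], [444.0, 106.0], [444.0, 100.0], [448.0, 100.0], [444.0, 116.0], [453.0, 128.0]] 
  rect [430.6  94.8] [89.5 33.5] 80.2
door cent [209.4 188.5] world [[619.6 142.2]] 
  poly [[662.0, 63.0], [588.0, 59.0], [577.0, 221.0], [653.0, 223.0]] 
  rect [619.7 141.5] [ 80.4 168.3] 4.3
gate cent [306.9 179.5] world [[ 632.5 -163.4]] 
  poly [[704.0, -219.0], [598.0, -245.0], [563.0, -108.0], [670.0, -85.0]] 
  rect [ 632.9 -163.5] [113.7 145.7] 14.0
```

Request:
carry_out(jaw=[1,1,1,1,1,1,1,1,1,1], translation=[[0,0,0],[0,0,0],[0,0,0],[0,0,0],[0,0,0],[0,0,0],[0,0,0],[0,0,0],[0,0,0],[0,0,0]], turn=[-6.4,-6.4,-6.4,-6.4,-6.4,0,0,0,0,0])

```text
time_s: 1.43
ee_pos: [0.1283, -0.5091, 0.3039]
tcp_rot: [0.0, 0.92, 0.391, -0.0]
force: [-1.4, -0.3, 0.3]
gripper_width: 0.002
finger_force: 0.0
```

```bash
cat >> h.py <<'E'
def plan(x,y,z,phi):
    "print turn wanted (tool z, deg) and shift (mm) along tool axes at heading phi, from measured pose"
    s=robot.get_state(); p=s["ee_pos"]*1000; q=s["tcp_rot"]; f=np.degrees(2*np.arctan2(q[2],q[1]))
    d=np.array([x,y])-p[:2]; a=np.radians(phi)
    print("t",round(s["time_s"],1),"pos",np.round(p,1),"phi",round(f,1),"w",round(s["gripper_width"]*85,1),"F",np.round(s["force"],1),"| turn",round((f-phi+180)%360-180,1),
      "shift at phi",np.round([d@[np.cos(a),np.sin(a)],d@[np.sin(a),-np.cos(a)],p[2]-z],1))
E
python3 - <<'E'
from h import *
c=cam("scene"); a=cv2.imread("pics/scene0.png")[10:110,130:230]
b=cv2.cvtColor(c["color"][10:110,130:230],cv2.COLOR_RGB2BGR)
cv2.imwrite("pics/tip.png",cv2.resize(np.hstack([a,b]),None,fx=4,fy=4,interpolation=cv2.INTER_CUBIC))
p=robot.get_state()["ee_pos"]; print(p)
for d in(0,.054,.06,.073,.086): print(d,np.round((proj(c,p-[0,0,d])[0]-[130,10])*4))
plan(515,-392,200,46)
E
```

```text
[ 0.12825905 -0.50911944  0.30395039]
0 [195. 198.]
0.054 [203. 265.]
0.06 [204. 272.]
0.073 [206. 287.]
0.086 [207. 303.]
t 1.5 pos [ 128.3 -509.1  304. ] phi 46.1 w 0.1 F [ 0.1 -0.9 -0.3] | turn 0.1 shift at phi [352.9 196.8 104. ]
```

View pics/tip.png

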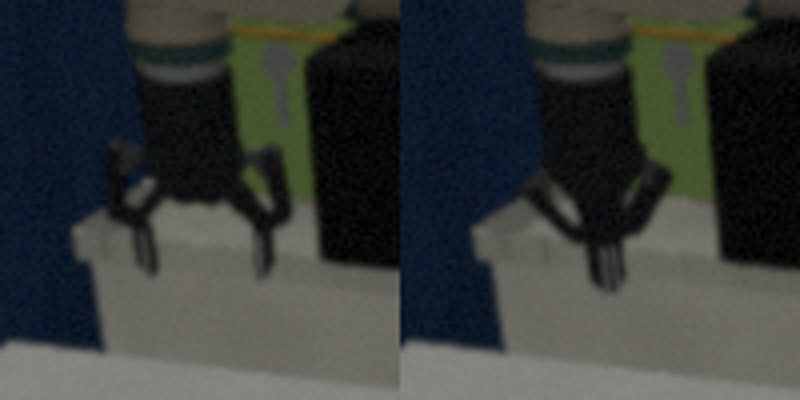

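Request:
carry_out(jaw=[-1,-1,-1,-1,-1,-1,-1,-1,-1,-1,-1,-1], translation=[[29.4,16.4,12],[29.4,16.4,12],[29.4,16.4,12],[29.4,16.4,12],[29.4,16.4,12],[29.4,16.4,12],[29.4,16.4,12],[29.4,16.4,12],[29.4,16.4,12],[29.4,16.4,12],[29.4,16.4,12],[29.4,16.4,12]], turn=[0,0,0,0,0,0,0,0,0,0,0,0])

```text
time_s: 2.48
ee_pos: [0.5162, -0.3903, 0.1593]
tcp_rot: [0.0, 0.92, 0.392, 0.0]
force: [-0.1, -0.3, -0.0]
gripper_width: 1.007
finger_force: 0.0
```

Run:
```python
from h import *
plan(515,-392,74,46)
c=cam("top"); crop(c,340,170,440,245,6,"pics/a1.png")
```

```text
t 2.5 pos [ 516.2 -390.3  159.3] phi 46.1 w 85.6 F [-0.1 -0.3 -0. ] | turn 0.1 shift at phi [-2.   0.3 85.3]
```

View pics/a1.png

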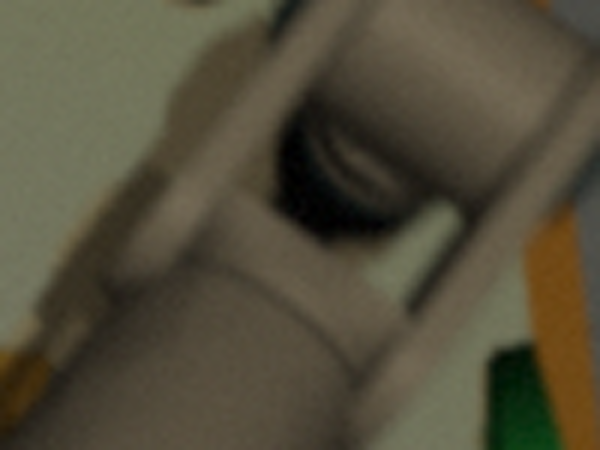

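The top camera sees only the arm here (the wedge at about (300,240) in the crop is hidden), so I'll check with the scene camera.

Run:
```python
from h import *
c=cam("scene"); crop(c,120,120,230,230,5,"pics/a2.png")
for z in (.099,.026): print(np.round((proj(c,[.5162,-.3903,z])[0]-[120,120])*5))
```

```text
[229. 288.]
[245. 398.]
```

View pics/a2.png

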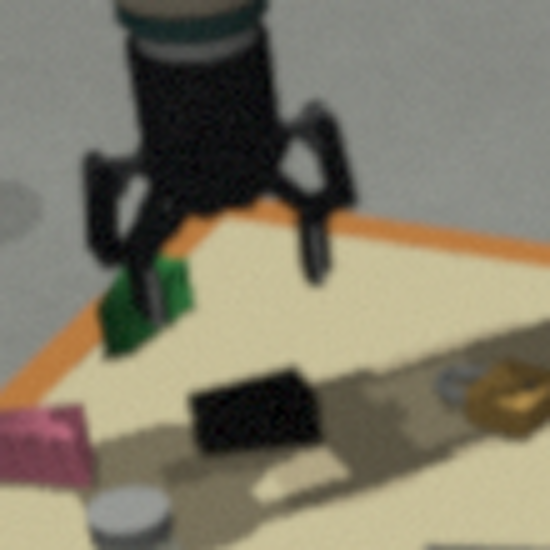

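Tips at (158,318) and (318,280) in the crop straddle the black wedge (195–320, 370–455), so I'll descend and grip.

Request:
carry_out(jaw=[-1,-1,-1,-1,-1,1,1,1,1,1,1,1], translation=[[-2,0,18],[0,0,18],[0,0,18],[0,0,18],[0,0,13],[0,0,0],[0,0,0],[0,0,0],[0,0,0],[0,0,0],[0,0,0],[0,0,0]], turn=[0,0,0,0,0,0,0,0,0,0,0,0])

```text
time_s: 3.58
ee_pos: [0.5134, -0.3926, 0.0754]
tcp_rot: [0.0, 0.92, 0.392, 0.0]
force: [0.2, -0.1, -0.4]
gripper_width: 0.767
finger_force: 66.5
```

Request:
carry_out(jaw=[1,1,1,1,1,1,1,1,1,1], translation=[[0,0,-20],[0,0,-20],[0,0,-20],[0,0,-20],[0,0,0],[0,0,0],[0,0,0],[0,0,0],[0,0,0],[0,0,0]], turn=[0,0,0,0,7,7,7,7,7,7])

```text
time_s: 4.42
ee_pos: [0.5132, -0.3925, 0.155]
tcp_rot: [0.0, 0.999, 0.033, 0.0]
force: [-0.0, 0.2, -0.5]
gripper_width: 0.763
finger_force: 66.8
```

Run:
```python
from h import *
plan(601,105.5,79,4)
c=cam("scene"); crop(c,110,90,230,180,5,"pics/a3.png")
```

```text
t 4.4 pos [ 513.2 -392.5  155. ] phi 3.8 w 64.8 F [-0.   0.2 -0.5] | turn -0.2 shift at phi [ 122.3 -490.7   76. ]
```

View pics/a3.png

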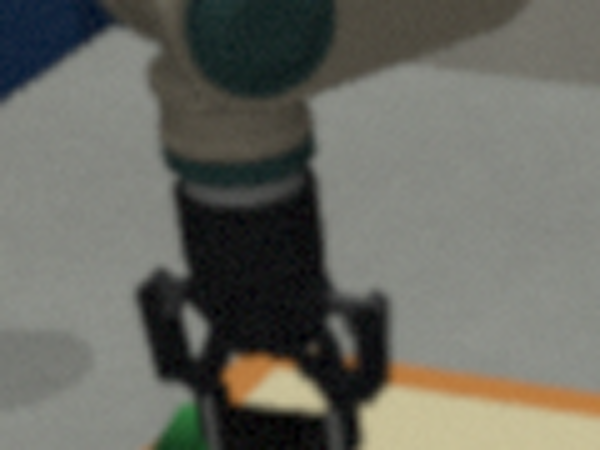

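Request:
carry_out(jaw=[1,1,1,1,1,1,1,1,1,1,1,1], translation=[[9.7,-39,0],[9.7,-39,0],[9.7,-39,0],[9.7,-39,0],[9.7,-39,0],[9.7,-39,0],[9.7,-39,0],[9.7,-39,0],[9.7,-39,0],[9.7,-39,0],[9.7,-39,0],[9.7,-39,0]], turn=[0,0,0,0,0,0,0,0,0,0,0,0])

```text
time_s: 5.47
ee_pos: [0.5956, 0.0847, 0.1552]
tcp_rot: [0.0, 0.999, 0.038, 0.0]
force: [0.7, -0.8, -0.8]
gripper_width: 0.763
finger_force: 66.9
```

```bash
python3 -c "
from h import *
plan(601,105.5,79,4)"
```

```text
t 5.5 pos [595.6  84.7 155.2] phi 4.3 w 64.9 F [ 0.7 -0.8 -0.8] | turn 0.3 shift at phi [  6.9 -20.4  76.2]
```

Request:
carry_out(jaw=[1,1,1,1,1,1,1,1], translation=[[6.5,-21,0],[0,0,0],[0,0,20],[0,0,20],[0,0,20],[0,0,10],[0,0,4],[0,0,0]], turn=[0,0,0,0,0,0,0,0])

```text
time_s: 6.13
ee_pos: [0.6003, 0.1036, 0.0804]
tcp_rot: [0.0, 0.999, 0.036, -0.001]
force: [0.5, 0.2, -1.0]
gripper_width: 0.761
finger_force: 66.9
```

Run:
```python
from h import *
plan(601,105.5,79,4)
c=cam("scene"); crop(c,270,180,420,290,5,"pics/a4.png")
```

```text
t 6.1 pos [600.3 103.6  80.4] phi 4.2 w 64.7 F [ 0.5  0.2 -1. ] | turn 0.2 shift at phi [ 0.8 -1.8  1.4]
```

View pics/a4.png

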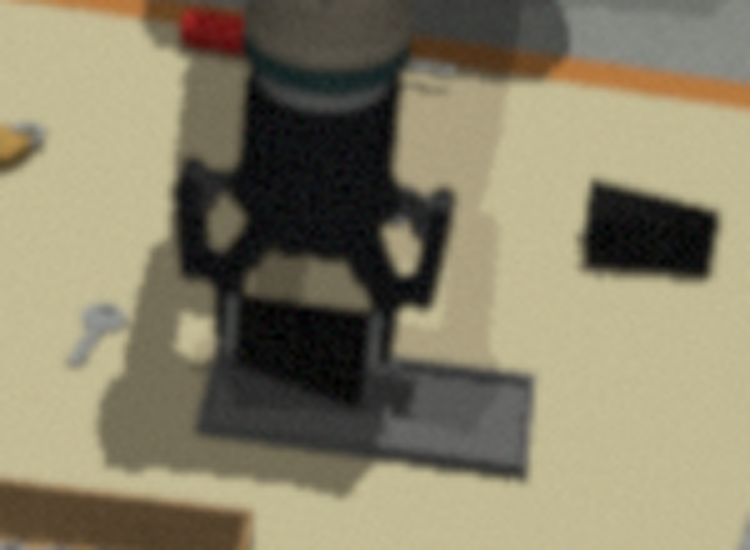

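The wedge sits in the back half of the wedge pocket (crop 237–370, 300–400), with its straight side to the rear wall. Releasing.

Request:
carry_out(jaw=[1,-1,-1,-1,-1,-1,-1,-1,-1], translation=[[0,-1.5,1],[0,0,0],[0,0,0],[0,0,0],[0,0,-20],[0,0,-20],[0,0,-20],[0,0,-20],[0,0,0]], turn=[0,0,0,0,0,0,0,-5,0])

```text
time_s: 6.93
ee_pos: [0.6023, 0.1058, 0.1654]
tcp_rot: [-0.0, 0.997, 0.082, 0.004]
force: [0.5, 0.4, 0.5]
gripper_width: 1.002
finger_force: 0.0
```

```bash
python3 -c "
from h import *
plan(454,266,74,9)"
```

```text
t 6.9 pos [602.3 105.8 165.4] phi 9.4 w 85.1 F [0.5 0.4 0.5] | turn 0.4 shift at phi [-121.4 -181.4   91.4]
```

Request:
carry_out(jaw=[-1,-1,-1,-1,-1,-1,-1,-1], translation=[[-20.2,-30.2,0],[-20.2,-30.2,0],[-20.2,-30.2,0],[-20.2,-30.2,0],[-20.2,-30.2,0],[-20.2,-30.2,0],[0,0,0],[0,0,0]], turn=[0.4,0,0,0,0,0,0,0])

```text
time_s: 7.6
ee_pos: [0.4518, 0.2672, 0.1595]
tcp_rot: [0.0, 0.997, 0.077, -0.0]
force: [0.3, -1.1, 0.3]
gripper_width: 1.001
finger_force: 0.0
```

Run:
```python
from h import *
plan(454,266,74,9)
c=cam("scene"); crop(c,270,110,460,290,4,"pics/a5.png")
for z in (.09,.02): print(np.round((proj(c,[.454,.266,z])[0]-[270,110])*4))
# first wedge in top view
T=cam("top"); I=T["color"].astype(float)
m=(I.sum(2)<110).astype(np.uint8); m[:170]=0;m[210:]=0;m[:,:180]=0;m[:,240:]=0
M=cv2.moments(m,True); print(M["m00"]); print("cent",w(T,[M["m10"]/M["m00"],M["m01"]/M["m00"]],.022)*1000)
crop(T,170,155,250,215,8,"pics/a6.png")
```

```text
t 7.6 pos [451.8 267.2 159.5] phi 8.9 w 85.1 F [ 0.3 -1.1  0.3] | turn -0.1 shift at phi [ 2.   1.6 85.5]
[533. 380.]
[518. 467.]
238.0
cent [[607.8659682  110.92828159]]
```

View pics/a5.png

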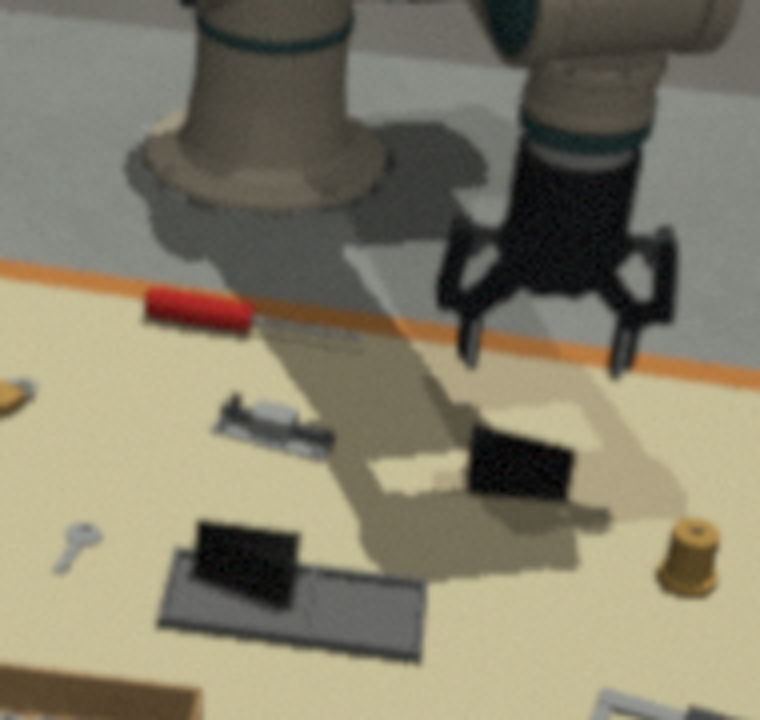

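View pics/a6.png

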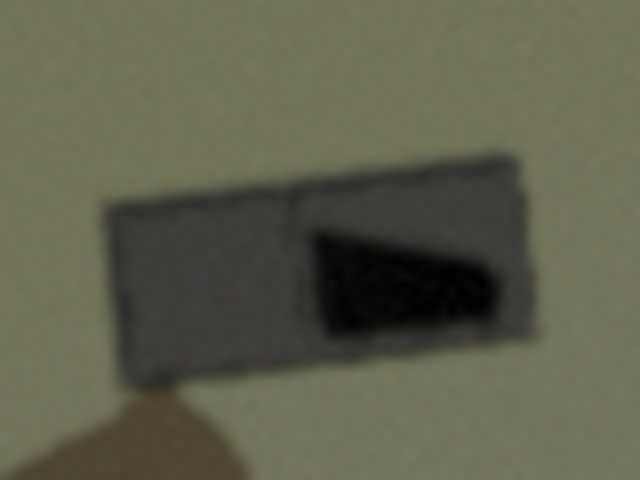

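Wedge 1 is where it should be in the tray: origin about (602,106), planned (601,105.5). The gripper looks about 2 px right of wedge 2, so I'll shift slightly and grip.

Request:
carry_out(jaw=[-1,-1,-1,-1,-1,-1,1,1,1,1,1,1], translation=[[2,3.5,0],[0,0,18],[0,0,18],[0,0,18],[0,0,18],[0,0,12],[0,0,0],[0,0,0],[0,0,0],[0,0,0],[0,0,0],[0,0,0]], turn=[0,0,0,0,0,0,0,0,0,0,0,0])

```text
time_s: 8.7
ee_pos: [0.4557, 0.263, 0.0765]
tcp_rot: [-0.0, 0.997, 0.076, 0.0]
force: [0.5, -1.1, 0.4]
gripper_width: 0.762
finger_force: 66.7
```

Request:
carry_out(jaw=[1,1,1,1,1,1], translation=[[0,0,-20],[0,0,-20],[0,0,-20],[0,0,-20],[0,0,0],[0,0,0]], turn=[0,0,0,0,5,0])

```text
time_s: 9.2
ee_pos: [0.456, 0.2633, 0.1577]
tcp_rot: [-0.001, 1.0, 0.031, 0.002]
force: [-0.0, -0.5, -1.4]
gripper_width: 0.761
finger_force: 66.9
```

```bash
python3 -c "
from h import *
plan(643,108,79,4)"
```

```text
t 9.2 pos [456.  263.3 157.7] phi 3.6 w 64.7 F [-0.  -0.5 -1.4] | turn -0.4 shift at phi [175.7 167.9  78.7]
```

Request:
carry_out(jaw=[1,1,1,1,1,1,1,1,1], translation=[[25.4,24,0],[25.4,24,0],[25.4,24,0],[25.4,24,0],[25.4,24,0],[25.4,24,0],[25.4,24,0],[0,0,0],[0,0,0]], turn=[0,0,0,0,0,0,0,0,0])

```text
time_s: 9.95
ee_pos: [0.6441, 0.1054, 0.154]
tcp_rot: [0.0, 0.999, 0.032, -0.001]
force: [-0.1, -0.4, -0.6]
gripper_width: 0.759
finger_force: 67.0
```

```bash
python3 -c "
from h import *
plan(645,108,80,4)"
```

```text
t 9.9 pos [644.1 105.4 154. ] phi 3.7 w 64.5 F [-0.1 -0.4 -0.6] | turn -0.3 shift at phi [ 1.1 -2.6 74. ]
```

Request:
carry_out(jaw=[1,1,1,1,1,1,1,1], translation=[[1,-2.6,0],[0,0,18],[0,0,18],[0,0,18],[0,0,10],[0,0,6],[0,0,3],[0,0,0]], turn=[0,0,0,0,0,0,0,0])

```text
time_s: 10.62
ee_pos: [0.6444, 0.11, 0.0829]
tcp_rot: [0.0, 0.999, 0.033, -0.0]
force: [-0.7, 0.7, -0.7]
gripper_width: 0.763
finger_force: 67.0
```

Request:
carry_out(jaw=[-1,-1,-1,-1,-1,-1,-1,-1], translation=[[0,0,0],[0,0,0],[0,0,0],[0,0,-20],[0,0,-20],[0,0,-20],[0,0,-20],[0,0,-20]], turn=[0,0,0,0,0,0,0,0])

```text
time_s: 11.28
ee_pos: [0.6447, 0.1094, 0.1847]
tcp_rot: [0.0, 0.999, 0.033, 0.001]
force: [-1.0, -0.1, 0.5]
gripper_width: 0.996
finger_force: 0.0
```

```bash
python3 -c "
from h import *
plan(519.5,380.3,150,94)"
```

```text
t 11.3 pos [644.7 109.4 184.7] phi 3.7 w 84.7 F [-1.  -0.1  0.5] | turn -90.3 shift at phi [ 278.9 -106.    34.7]
```

```bash
python3 -c "
from h import *
plan(519.5,380.3,82,3.7)
T=cam('top'); crop(T,170,155,250,215,8,'pics/a7.png')"
```

```text
t 11.3 pos [644.7 109.4 184.7] phi 3.7 w 84.7 F [-1.  -0.1  0.5] | turn 0.0 shift at phi [-107.5 -278.4  102.7]
```

Request:
carry_out(jaw=[-1,-1,-1,-1,-1,-1,-1,-1,-1,-1,-1], translation=[[-12,-31,3],[-12,-31,3],[-12,-31,3],[-12,-31,3],[-12,-31,3],[-12,-31,3],[-12,-31,3],[-12,-31,3],[-12,-31,3],[0,0,0],[0,0,0]], turn=[0,0,0,0,0,0,0,0,0,0,0])

```text
time_s: 12.25
ee_pos: [0.5178, 0.3823, 0.1559]
tcp_rot: [0.0, 0.999, 0.034, 0.0]
force: [-0.5, -1.1, 0.2]
gripper_width: 1.003
finger_force: 0.0
```

```bash
python3 -c "
from h import *
plan(519.5,380.3,82,3.7)
c=cam('scene'); T=cam('top')
a=cv2.resize(c['color'][120:290,390:490],None,fx=3.5,fy=3.5,interpolation=cv2.INTER_CUBIC)
b=cv2.resize(T['color'][155:215,170:250],None,fx=5,fy=5,interpolation=cv2.INTER_CUBIC)
o=np.zeros((595,760,3),np.uint8);o[:a.shape[0],:350]=a;o[:300,355:755]=b
cv2.imwrite('pics/a8.png',o[...,::-1])"
```

```text
t 12.2 pos [517.8 382.3 155.9] phi 3.9 w 85.2 F [-0.5 -1.1  0.2] | turn 0.2 shift at phi [ 1.6  2.1 73.9]
```

View pics/a8.png

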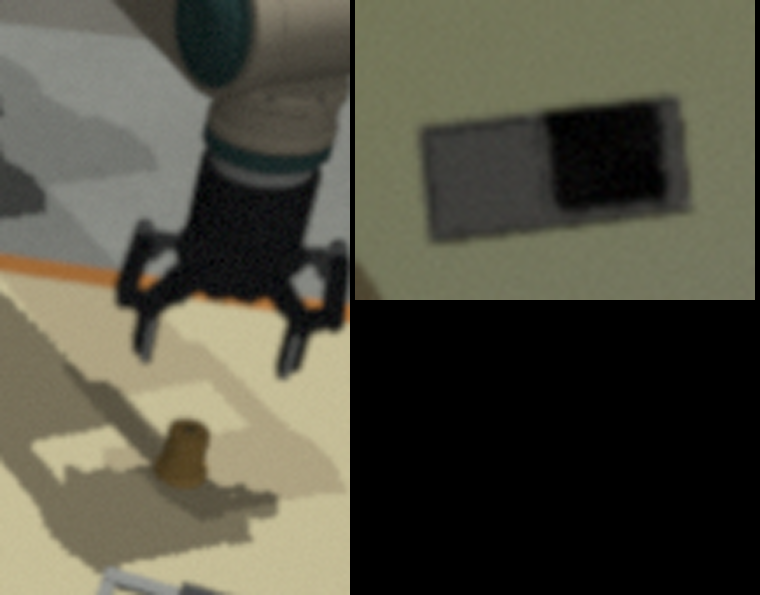

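The wedges now form one black rectangle in the right-hand pocket (about 550–665 × 103–208), and the gripper is above the cylinder.

Request:
carry_out(jaw=[-1,-1,-1,-1,-1,-1,1,1,1,1,1,1], translation=[[1.6,2,0],[0,0,18],[0,0,18],[0,0,18],[0,0,12],[0,0,8],[0,0,0],[0,0,0],[0,0,0],[0,0,0],[0,0,0],[0,0,0]], turn=[0,0,0,0,0,0,0,0,0,0,0,0])

```text
time_s: 13.35
ee_pos: [0.521, 0.3794, 0.0834]
tcp_rot: [-0.001, 0.999, 0.033, 0.001]
force: [0.3, 0.0, 4.7]
gripper_width: 0.332
finger_force: 59.6
```

Request:
carry_out(jaw=[1,1,1,1,1,1,1], translation=[[0,0,0],[0,0,-20],[0,0,-20],[0,0,-20],[0,0,-20],[0,0,0],[0,0,0]], turn=[0,0,0,0,0,0,0])

```text
time_s: 13.93
ee_pos: [0.5206, 0.3792, 0.1623]
tcp_rot: [-0.0, 0.999, 0.033, 0.001]
force: [-0.1, 0.0, -2.0]
gripper_width: 0.332
finger_force: 59.3
```

```bash
python3 -c "
from h import *
plan(616.5,187,86,3.9)"
```

```text
t 13.9 pos [520.6 379.2 162.3] phi 3.7 w 28.2 F [-0.1  0.  -2. ] | turn -0.2 shift at phi [ 82.6 198.3  76.3]
```

Request:
carry_out(jaw=[1,1,1,1,1,1,1,1,1], translation=[[11.8,28.3,0],[11.8,28.3,0],[11.8,28.3,0],[11.8,28.3,0],[11.8,28.3,0],[11.8,28.3,0],[11.8,28.3,0],[0,0,0],[0,0,0]], turn=[0,0,0,0,0,0,0,0,0])

```text
time_s: 14.68
ee_pos: [0.6155, 0.185, 0.1592]
tcp_rot: [0.0, 1.0, 0.031, -0.002]
force: [-0.9, 0.8, -1.3]
gripper_width: 0.331
finger_force: 59.5
```

```bash
python3 -c "
from h import *
plan(616.5,187,87.5,3.9)"
```

```text
t 14.7 pos [615.5 185.  159.2] phi 3.6 w 28.1 F [-0.9  0.8 -1.3] | turn -0.3 shift at phi [ 1.1 -1.9 71.7]
```

Request:
carry_out(jaw=[1,1,1,1,1,1,1,1], translation=[[1,-2,0],[0,0,18],[0,0,18],[0,0,18],[0,0,9],[0,0,5],[0,0,3],[0,0,0]], turn=[0,0,0,0,0,0,0,0])

```text
time_s: 15.35
ee_pos: [0.6165, 0.1893, 0.0908]
tcp_rot: [0.0, 0.999, 0.033, -0.0]
force: [0.3, -0.2, -0.6]
gripper_width: 0.328
finger_force: 59.5
```

Request:
carry_out(jaw=[-0.15,-0.15,-0.15,-0.15,-0.15,-0.15,-0.15,-0.15,-1,-1], translation=[[0,0,0],[0,0,0],[0,0,0],[0,0,0],[0,0,-20],[0,0,-20],[0,0,-20],[0,0,-20],[0,0,-20],[0,0,0]], turn=[0,0,0,0,0,0,0,0,0,0])

```text
time_s: 16.18
ee_pos: [0.6182, 0.1891, 0.1968]
tcp_rot: [-0.001, 0.999, 0.033, 0.004]
force: [0.6, 0.9, 1.3]
gripper_width: 0.838
finger_force: 0.0
```

```bash
python3 -c "
from h import *
plan(431,94,74,80)"
```

```text
t 16.2 pos [618.2 189.1 196.8] phi 3.7 w 71.3 F [0.6 0.9 1.3] | turn -76.3 shift at phi [-126.1 -167.8  122.8]
```

Request:
carry_out(jaw=[-1,-1,-1,-1,-1,-1,-1,-1,-1,-1,-1,-1], translation=[[0,0,0],[0,0,0],[0,0,0],[0,0,0],[0,0,0],[0,0,0],[0,0,0],[0,0,0],[0,0,0],[0,0,0],[0,0,0],[0,0,0]], turn=[-6.9,-6.9,-6.9,-6.9,-6.9,-6.9,-6.9,-6.9,-6.9,-6.9,-6.9,0])

```text
time_s: 17.18
ee_pos: [0.6164, 0.1887, 0.1901]
tcp_rot: [-0.0, 0.767, 0.642, -0.0]
force: [0.3, 0.0, 0.2]
gripper_width: 1.0
finger_force: 0.0
```

Request:
carry_out(jaw=[-1,-1,-1,-1,-1,-1,-1,-1,-1,-1], translation=[[-18,-24,5],[-18,-24,5],[-18,-24,5],[-18,-24,5],[-18,-24,5],[-18,-24,5],[-18,-24,5],[0,0,0],[0,0,0],[0,0,0]], turn=[0,0,0,0,0,0,0,0,0,0])

```text
time_s: 18.02
ee_pos: [0.4294, 0.0952, 0.1565]
tcp_rot: [0.001, 0.769, 0.639, 0.001]
force: [0.5, -1.8, 1.1]
gripper_width: 1.003
finger_force: 0.0
```

```bash
python3 -c "
from h import *
plan(431,94,78,80)
c=cam('scene'); T=cam('top')
print(proj(c,[.431,.094,.021]))
a=cv2.resize(c['color'][130:230,290:400],None,fx=3.5,fy=3.5,interpolation=cv2.INTER_CUBIC)
b=cv2.resize(T['color'][155:215,170:250],None,fx=5,fy=5,interpolation=cv2.INTER_CUBIC)
o=np.zeros((360,790,3),np.uint8);o[:a.shape[0],:385]=a[:360];o[:300,388:788]=b
cv2.imwrite('pics/a9.png',o[...,::-1])"
```

```text
t 18.0 pos [429.4  95.2 156.5] phi 79.5 w 85.2 F [ 0.5 -1.8  1.1] | turn -0.5 shift at phi [-0.8  1.8 78.5]
[[338.45814407 211.85145666]]
```

View pics/a9.png

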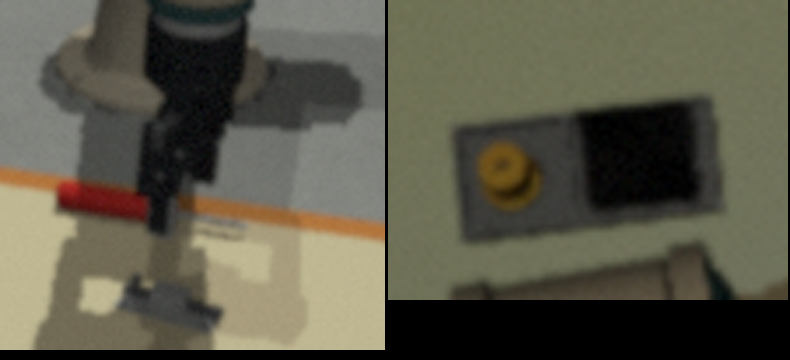

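Cylinder stands in the square pocket (510,178 in the right view). The gripper is over the bolt housing (at (170,285) in the left view). Descending to grip it.

Request:
carry_out(jaw=[-1,-1,-1,-1,-1,-1,1,1,1,1,1,1], translation=[[-0.8,1.8,0],[0,0,18],[0,0,18],[0,0,18],[0,0,12],[0,0,8],[0,0,0],[0,0,0],[0,0,0],[0,0,0],[0,0,0],[0,0,0]], turn=[-0.5,0,0,0,0,0,0,0,0,0,0,0])

```text
time_s: 19.12
ee_pos: [0.4309, 0.094, 0.0829]
tcp_rot: [0.001, 0.765, 0.644, 0.001]
force: [0.4, 0.3, 5.5]
gripper_width: 0.233
finger_force: 60.1
```

Request:
carry_out(jaw=[1,1,1,1,1,1,1], translation=[[0,0,0],[0,0,0],[0,0,-20],[0,0,-20],[0,0,-20],[0,0,-20],[0,0,0]], turn=[0,0,0,0,0,0,0])

```text
time_s: 19.7
ee_pos: [0.4319, 0.0941, 0.1658]
tcp_rot: [0.002, 0.765, 0.644, 0.003]
force: [0.8, 1.1, -0.4]
gripper_width: 0.236
finger_force: 59.3
```

```bash
python3 -c "
from h import *
plan(641.9,-200.4,85,14)"
```

```text
t 19.7 pos [431.9  94.1 165.8] phi 80.1 w 20.0 F [ 0.8  1.1 -0.4] | turn 66.1 shift at phi [132.5 336.6  80.8]
```

Request:
carry_out(jaw=[1,1,1,1,1,1,1,1,1,1,1], translation=[[0,0,0],[0,0,0],[0,0,0],[0,0,0],[0,0,0],[0,0,0],[0,0,0],[0,0,0],[0,0,0],[0,0,0],[0,0,0]], turn=[6.6,6.6,6.6,6.6,6.6,6.6,6.6,6.6,6.6,6.6,0])

```text
time_s: 20.62
ee_pos: [0.4299, 0.0938, 0.1607]
tcp_rot: [0.0, 0.993, 0.121, -0.001]
force: [-0.2, 0.1, -1.2]
gripper_width: 0.236
finger_force: 59.3
```

Request:
carry_out(jaw=[1,1,1,1,1,1,1,1,1,1,1,1], translation=[[12,30.6,0],[12,30.6,0],[12,30.6,0],[12,30.6,0],[12,30.6,0],[12,30.6,0],[12,30.6,0],[12,30.6,0],[12,30.6,0],[12,30.6,0],[12,30.6,0],[0,0,0]], turn=[0,0,0,0,0,0,0,0,0,0,0,0])

```text
time_s: 21.62
ee_pos: [0.6415, -0.2048, 0.1587]
tcp_rot: [0.0, 0.992, 0.123, -0.001]
force: [-0.6, -0.3, -2.6]
gripper_width: 0.235
finger_force: 59.4
```

```bash
python3 -c "
from h import *
plan(641.9,-200.4,86,14)"
```

```text
t 21.6 pos [ 641.5 -204.8  158.7] phi 14.1 w 20.0 F [-0.6 -0.3 -2.6] | turn 0.1 shift at phi [ 1.5 -4.2 72.7]
```

Request:
carry_out(jaw=[1,1,1,1,1,1,1,1], translation=[[1.5,-4,0],[0,0,18],[0,0,18],[0,0,18],[0,0,9],[0,0,6],[0,0,3],[0,0,0]], turn=[0,0,0,0,0,0,0,0])

```text
time_s: 22.28
ee_pos: [0.641, -0.1956, 0.09]
tcp_rot: [-0.0, 0.992, 0.124, -0.0]
force: [-0.5, 1.2, -1.0]
gripper_width: 0.235
finger_force: 59.4
```

```bash
python3 -c "
from h import *
plan(641.9,-200.4,86,14)"
```

```text
t 22.3 pos [ 641.  -195.6   90. ] phi 14.2 w 20.0 F [-0.5  1.2 -1. ] | turn 0.2 shift at phi [-0.3  4.9  4. ]
```

Request:
carry_out(jaw=[1,1,1,1,0.05,0.05,0.05,0.05,0.05,0.05,0.05,0.05], translation=[[0,4.5,0],[0,0,0],[0,0,2.5],[0,0,0],[0,0,0],[0,0,0],[0,0,0],[0,0,-20],[0,0,-20],[0,0,-20],[0,0,-20],[0,0,0]], turn=[0,0,0,0,0,0,0,0,0,0,0,0])

```text
time_s: 23.28
ee_pos: [0.6438, -0.2009, 0.1733]
tcp_rot: [0.002, 0.992, 0.123, 0.004]
force: [0.3, -0.4, 1.0]
gripper_width: 0.476
finger_force: 0.0
```

Request:
carry_out(jaw=[-1,-1,-1,-1,-1,-1,-1,-1,-1,-1], translation=[[0,0,0],[0,0,0],[0,0,0],[0,0,0],[0,0,0],[0,0,0],[0,0,0],[0,0,0],[0,0,0],[0,0,0]], turn=[-7.1,-7.1,-7.1,-7.1,-7.1,-7.1,-7.1,-7.1,-7.1,0])

```text
time_s: 24.12
ee_pos: [0.642, -0.2002, 0.1666]
tcp_rot: [-0.0, 0.775, 0.631, -0.0]
force: [-0.2, -0.1, 0.6]
gripper_width: 0.998
finger_force: 0.0
```

```bash
python3 -c "
from h import *
plan(448,-251.5,78,78)"
```

```text
t 24.1 pos [ 642.  -200.2  166.6] phi 78.3 w 84.8 F [-0.2 -0.1  0.6] | turn 0.3 shift at phi [ -90.5 -179.1   88.6]
```

Request:
carry_out(jaw=[-1,-1,-1,-1,-1,-1,-1,-1,-1,-1], translation=[[-13,-25.6,0],[-13,-25.6,0],[-13,-25.6,0],[-13,-25.6,0],[-13,-25.6,0],[-13,-25.6,0],[-13,-25.6,0],[0,0,0],[0,0,0],[0,0,0]], turn=[0,0,0,0,0,0,0,0,0,0])

```text
time_s: 24.95
ee_pos: [0.4483, -0.2523, 0.1676]
tcp_rot: [0.0, 0.778, 0.629, 0.0]
force: [1.1, 0.2, 0.2]
gripper_width: 0.998
finger_force: 0.0
```

```bash
python3 -c "
from h import *
plan(448,-251.5,78,78)
c=cam('scene'); T=cam('top')
print((proj(c,[.448,-.2515,.012])-[150,120])*3.5)
a=cv2.resize(c['color'][120:250,150:280],None,fx=3.5,fy=3.5,interpolation=cv2.INTER_CUBIC)
b=cv2.resize(T['color'][145:215,270:345],None,fx=4.5,fy=4.5,interpolation=cv2.INTER_CUBIC)
o=np.zeros((456,796,3),np.uint8);o[:a.shape[0],:455]=a;o[:315,458:458+b.shape[1]]=b
cv2.imwrite('pics/b1.png',o[...,::-1])"
```

```text
t 24.9 pos [ 448.3 -252.3  167.6] phi 77.9 w 84.9 F [1.1 0.2 0.2] | turn -0.1 shift at phi [ 0.7 -0.4 89.6]
[[254.04352564 276.27602719]]
```

View pics/b1.png

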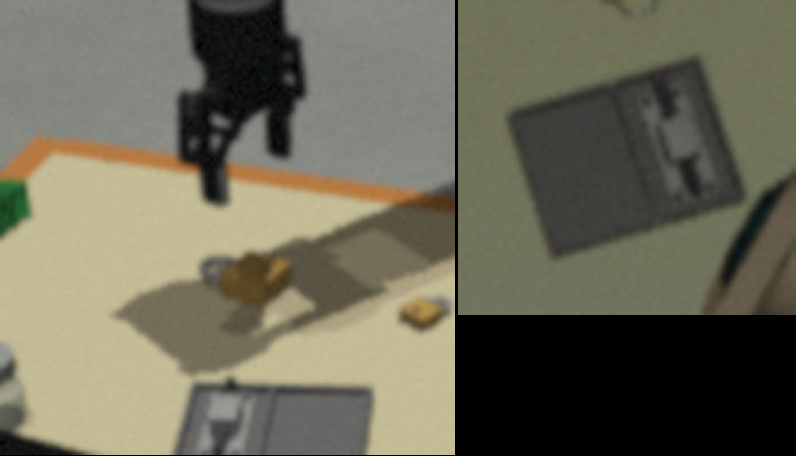

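The bolt lies lengthwise in the narrower pocket (right view, about (685,135)). The gripper is over the large padlock body, so I'll grip it.

Request:
carry_out(jaw=[-1,-1,-1,-1,-1,-1,1,1,1,1,1,1], translation=[[0,0,20],[0,0,20],[0,0,20],[0,0,15],[0,0,10],[0,0,4],[0,0,0],[0,0,0],[0,0,0],[0,0,0],[0,0,0],[0,0,0]], turn=[0,0,0,0,0,0,0,0,0,0,0,0])

```text
time_s: 26.05
ee_pos: [0.4487, -0.2527, 0.0799]
tcp_rot: [0.001, 0.777, 0.63, 0.0]
force: [-0.5, 0.3, 5.5]
gripper_width: 0.523
finger_force: 64.0
```

Request:
carry_out(jaw=[1,1,1,1,1,1,1], translation=[[0,0,0],[0,0,-20],[0,0,-20],[0,0,-20],[0,0,-20],[0,0,0],[0,0,0]], turn=[0,0,0,0,0,0,0])

```text
time_s: 26.63
ee_pos: [0.4481, -0.2524, 0.1587]
tcp_rot: [0.001, 0.777, 0.63, 0.0]
force: [-0.7, -0.4, -3.5]
gripper_width: 0.52
finger_force: 63.2
```

Request:
carry_out(jaw=[1,1,1,1,1,1,1,1,1,1], translation=[[0,0,0],[0,0,0],[0,0,0],[0,0,0],[0,0,0],[0,0,0],[0,0,0],[0,0,0],[0,0,0],[0,0,0]], turn=[7.1,7.1,7.1,7.1,7.1,7.1,7.1,7.1,7.1,0])

```text
time_s: 27.47
ee_pos: [0.4471, -0.2517, 0.156]
tcp_rot: [-0.001, 0.993, 0.121, -0.001]
force: [0.7, 0.4, -2.7]
gripper_width: 0.519
finger_force: 63.1
```

```bash
python3 -c "
from h import *
plan(641.7,-129.3,82,14)"
```

```text
t 27.5 pos [ 447.1 -251.7  156. ] phi 13.9 w 44.1 F [ 0.7  0.4 -2.7] | turn -0.1 shift at phi [218.4 -71.7  74. ]
```

Request:
carry_out(jaw=[1,1,1,1,1,1,1,1,1,1], translation=[[27.3,-9,0],[27.3,-9,0],[27.3,-9,0],[27.3,-9,0],[27.3,-9,0],[27.3,-9,0],[27.3,-9,0],[27.3,-9,0],[0,0,0],[0,0,0]], turn=[0,0,0,0,0,0,0,0,0,0])

```text
time_s: 28.3
ee_pos: [0.6422, -0.1278, 0.1557]
tcp_rot: [-0.001, 0.992, 0.126, -0.002]
force: [-0.6, -1.0, -2.9]
gripper_width: 0.518
finger_force: 63.1
```

```bash
python3 -c "
from h import *
plan(641.7,-129.3,83,14)"
```

```text
t 28.3 pos [ 642.2 -127.8  155.7] phi 14.5 w 44.1 F [-0.6 -1.  -2.9] | turn 0.5 shift at phi [-0.9  1.3 72.7]
```

Request:
carry_out(jaw=[1,1,1,1,1,1,1,1,1], translation=[[-0.5,1,0],[0,0,18],[0,0,18],[0,0,18],[0,0,9],[0,0,5],[0,0,3.5],[0,0,0],[0,0,0]], turn=[0,0,0,0,0,0,0,0,0])

```text
time_s: 29.05
ee_pos: [0.6422, -0.1304, 0.088]
tcp_rot: [0.0, 0.992, 0.123, 0.001]
force: [0.2, -0.7, -2.5]
gripper_width: 0.52
finger_force: 63.1
```

Request:
carry_out(jaw=[-0.45,-0.45,-0.45,-0.45,-0.45,-0.45,-0.45,-0.45,-0.45,-0.45], translation=[[0,0,0],[0,0,0],[0,0,0],[0,0,0],[0,0,-20],[0,0,-20],[0,0,-20],[0,0,-20],[0,0,-20],[0,0,-20]], turn=[0,0,0,0,0,0,0,0,0,0])

```text
time_s: 29.88
ee_pos: [0.6419, -0.1301, 0.2083]
tcp_rot: [0.0, 0.992, 0.123, 0.0]
force: [-0.1, -0.0, 0.2]
gripper_width: 0.722
finger_force: 0.0
```

Request:
carry_out(jaw=[-0.45,-0.45,-0.45,-0.45,-0.45,-0.45,-0.45,-0.45,-0.45,-0.45], translation=[[-24,25,-5],[-24,25,-5],[-24,25,-5],[-24,25,-5],[-24,25,-5],[-24,25,-5],[-24,25,-5],[0,0,0],[0,0,0],[0,0,0]], turn=[0,0,0,0,0,0,0,0,0,0])

```text
time_s: 30.72
ee_pos: [0.5219, -0.3406, 0.242]
tcp_rot: [-0.0, 0.992, 0.123, 0.0]
force: [-0.5, -0.2, -0.7]
gripper_width: 0.726
finger_force: 0.0
```

Run:
```python
from h import *
c=cam('scene'); T=cam('top')
a=cv2.resize(c['color'][200:290,180:400],None,fx=3.5,fy=3.5,interpolation=cv2.INTER_CUBIC)
b=cv2.resize(T['color'][145:215,170:345],None,fx=4,fy=4,interpolation=cv2.INTER_CUBIC)
o=np.zeros((599,772,3),np.uint8);o[:a.shape[0],:a.shape[1]]=a;o[318:318+b.shape[0],:b.shape[1]]=b
cv2.imwrite('pics/b2.png',o[...,::-1])
def fr(p,o,yaw):
    a=np.radians(yaw); d=p-np.array(o); return np.round([d@[np.cos(a),np.sin(a)],d@[-np.sin(a),np.cos(a)]],1)
I=T["color"].astype(float)
def cen(m,box,z):
    k=np.zeros(m.shape,np.uint8);x0,y0,x1,y1=box;k[y0:y1,x0:x1]=m[y0:y1,x0:x1];cs,_=cv2.findContours(k,0,1);q=max(cs,key=cv2.contourArea)
    M=cv2.moments(q);return w(T,[M["m10"]/M["m00"],M["m01"]/M["m00"]],z)[0]*1000,cv2.minAreaRect(np.float32(w(T,q.reshape(-1,2),z)*1000))
D=((619.6,142),94);G=((632.7,-163.5),14)
p,r=cen(I.sum(2)<110,(180,165,242,212),.022);print("wedges",fr(p,*D),r)
y=(I[...,0]-I[...,2])>40
print("cyl",fr(cen(y,(180,165,242,212),.024)[0],*D))
p,r=cen(y,(275,150,345,212),.02);print("pad",fr(p,*G),r)
print("small",cen(y,(280,225,305,252),.01)[0])
print(robot.get_state()["time_s"])
```

```text
wedges [-34.3  -0.4] ((622.04931640625, 107.49763488769531), (64.54279327392578, 71.22782135009766), 3.508455753326416)
cyl [48.   2.3]
pad [18.7 29.9] ((643.6417846679688, -130.02719116210938), (43.44282531738281, 45.6482048034668), 14.139572143554688)
small [ 451.7641289  -103.93345642]
30.8167
```

View pics/b2.png

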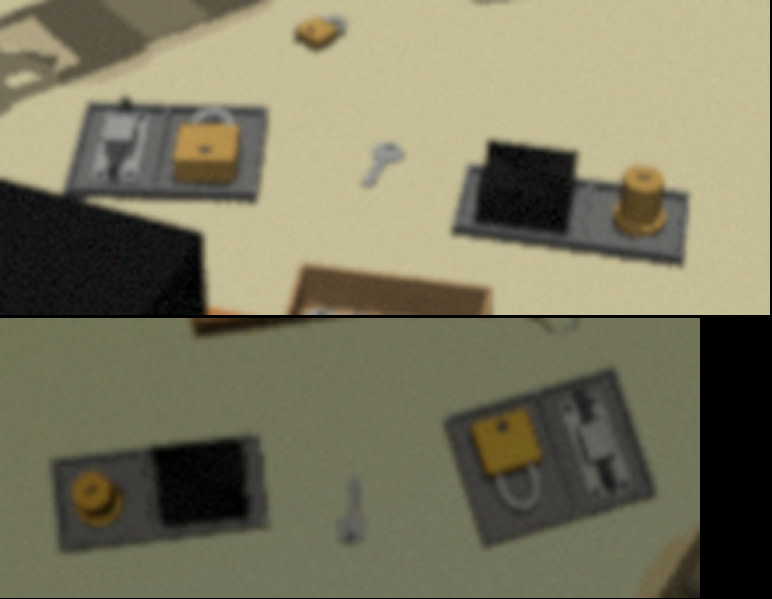

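All items are flat and within tolerance. The wedges form one block at (-34,0), the cylinder is at (48,2), the padlock at (19,30), the bolt is in place, and the small padlock hasn't moved. Handing in.

```bash
python3 -c "
from bench import robot
print(robot.close_job())"
```

```text
the job is handed in; nothing more can be done
None
```

Both orders are made up and the job is handed in at about 31 s of robot time; the last camera check showed every item in its pocket and the small padlock unmoved, though the hand-in call returned no verdict.

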